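# Return a deep-well block through the sprung flap

## Robot

A 6-joint arm with a two-finger parallel gripper is mounted at the origin on the work surface. World frame = base frame: x ahead of the robot, y to its left, z up, the work surface at z = 0. Lengths are in m, angles in rad, forces in N, time in s.
With the tool pointing down it reaches from about 0.375 to 0.975 m from the base axis. Payload 3.8 kg.
Tool frame: the origin (TCP) lies on the centre line of the jaws, within the pads' length; the fingertips stand 25 mm ahead of it and the grasp point (between the pads) lies 6 mm ahead of it; z points along the fingers, y is the line along which they close (so a half turn about z gives the same grasp; the last joint's range is limited). The gripper opens to 85 mm and grips with 20 to 120 N. Pads are 22 mm wide; open, the fingers measure 114 mm over their backs; the gripper's body (76 mm by 85 mm) begins 54 mm behind the grasp point. The pads swing forward as they close: fully open they stand 13 mm farther back than shut.
Start: joints at [-1.212, 0.264, 1.604, -0, 1.274, -0.037], TCP at [0.26, -0.623, 0.256] pointing down, gripper open.
Joint ranges: [-2.63, 2.63], [-0.94, 2.18], [0.31, 2.57], [-1.31, 4.45], [0, 2.66], [-2.55, 2.55]. Speed limits (rad/s): [2.57, 2.57, 3.14, 3.14, 3.14, 3.14].

## Interface

Orientations are given as a rotation vector (axis times angle).
In Python, from workcell import bot gives the robot as it stands. The module is installed in compiled form; this text tells all that it offers.
- The arm moves only by the tool play_rows, never from a script. Its argument "commands" is a list that holds one entry, the list of rows, each a list of 7 numbers: the shift along the tool's x, y, z as a fraction of full scale, then the turn, a rotation vector about the tool's x, y, z as a fraction of full scale, then the closure, from -1 (fully open) to 1 (shut). A call has 1 to 8 rows; each row is the pose to reach, as a shift and turn from the pose commanded when the call began, along the tool's axes at that moment, turning the shorter way round; what a row does not reach only later rows make up. Full scale, the value 1, is 60 cm for a shift and 180 degrees for a turn. A row lasts 1/10 s, in which the tool goes at most 50 mm and 8.59 degrees, less where a joint would pass 70% of its speed; a pose out of reach is approached as far as the arm can. A call with a number of a shift or a turn outside -1 to 1 is refused whole. A call with a gripper value outside its range is refused whole. The fingers move at their own pace and stop on an object; "force" is the grip in N (left out, the last holds). Time passes only in rows, so rows that repeat a pose let the fingers close. It gives the time, the measured TCP pose, the force, the opening and the grip force at its end, in the units of the state.
- bot.read_state(): the state, without advancing time (a new reading comes with each control period).
- bot.read_camera(name): name is "scene" or "top" or "wrist"; returns the picture (384x512x3 uint8, blue, green, red); there is no depth.
- bot.camera_params(name): a dict with "fov_y" (degrees; the focal length in pixels is half the picture's height over the tangent of half this angle, whatever the lens; pixels are square), "cx", "cy" (the principal point, pixels), "rvec" (rotation vector, rad) and "tvec" (3), from world to camera coordinates, as OpenCV has them. Camera axes: x right, y down, z forward; pixel columns grow to the right and rows downward; lengths in m; the calibration is good to about 2 mm. The wrist camera is an equidistant fisheye: a pixel r from the principal point sees the ray r / f radians off the axis. A picture is of the moment at which its call begins: read the wrist's pose just before it. camera_params takes no time and is no camera call; for the wrist camera it gives the pose at the moment of the call.
- bot.finish_job(): hands the job in; it is judged then, once.
The state is a dict: "time": time; "q": joint angles; "joint_vel": joint speeds; "joint_torque": joint torques, N m; "tool_pos": TCP position; "tcp_rot": TCP orientation; "wrist_force": force on the tool from outside, world axes, zero at the start; "torque": the same for the moment, N m; "width": opening from 0.0 (shut) to 1.0 (fully open); "grip_force": force on a finger pad.
Only numpy, scipy, OpenCV 4.12 (cv2) and the standard library are available. Lean on these libraries where they do the work, as an engineer would, in place of code of your own. Each camera call takes 0.05 s, during which the arm holds its last target. There are 200 camera calls.

## Task

Slide the deep-well block along the return station's shelf and push it in through the sprung flap so that it runs right down the chute inside, still right way up, and the flap falls shut behind it. Keep the block on the shelf on the way (push it, do not lift it or tip it over), and leave the bottle, the beaker and the tip box where they are.

Things in the scene. Friction and masses are not known exactly. Their poses are not given: they have to be found in the camera images.
- station: Fixed white return station. Origin on the bench under the middle of its front panel's outer face; x level, pointing INTO the flap (the block's way), y along the panel, z up. x points to the robot's left (world +y), within 0.3 rad. Panel: 8 mm thick, 300 mm wide, top 200 mm above the bench; behind it a chute box 150 mm wide, clear roof and sides, as tall, to x = 219 mm.
- shelf_end (a point): Middle of the open outer end of the steel feed shelf, on its top, 120 mm above the bench, 270 mm before the panel. The flat shelf is 300 mm wide (station y -150 to +150), runs from here through the opening and 20 mm beyond the panel's outer face (slippery inside); 8 mm high lips along both y sides, none at this end. Axes as the station's.
- flap_opening (a point): Middle of the bottom edge of the opening, on the panel's outer face at shelf level (120 mm above the bench). The opening is 110 mm wide and 70 mm high, the panel's top 80 mm above the shelf. Axes as the station's.
- chute_stop (a point): Foot of the stop wall, 213 mm behind the panel's outer face, at the low end of the slippery chute, which falls at 25 degrees from the shelf's inner edge. Once the block's middle is about 35 mm past the panel's face it tips onto the chute and runs down by itself; at the stop its origin is about 135 mm behind the panel's face, 65 mm above the bench.
- flap (a joint): Sprung aluminium flap, 118 mm wide, 70 mm tall, 4 mm thick, closing the opening; hinged along its top edge just behind the panel, 72 mm above the shelf. Swings inward only: 0 = shut (upright), growing as it is pushed in, to 1.45 rad. The weak spring (under 2 N at the lower edge) shuts it when nothing holds it.
- block: 24-well deep-well block, off-white, 4 x 6 square wells on top: 127 mm long (x), 85 mm wide (y), 41 mm high, 0.2 to 0.4 kg. Origin in the middle of its underside, z up. Starts on the shelf, long side within 0.3 rad of the station's x, its middle up to 60 mm to either side of the flap's middle. Too wide to grasp well: push it.
- tip_box: Bystander: closed pipette tip box, 122 x 84 x 73 mm, on the bench beyond the chute. Origin in the middle of its underside.
- reagent_bottle: Bystander: amber bottle, 70 mm across, 140 mm tall, on the bench beyond the chute. Origin in the middle of its underside.
- beaker: Bystander: glass beaker, 72 mm across, 90 mm tall, on the bench before the outer end of the shelf. Origin in the middle of its underside.
Mind the look-alikes: they are no part of the job. Of the things that look like the block, the smallest one is meant.

How it is judged:
By the outcome, as a careful person would: the job done as asked, in the order asked, and still so for the second after the job is handed in, with the robot touching nothing.
It also fails if it takes over 54 s, if anything falls off the work surface, if the arm or the gripper's body presses on something with over 40 N, if the wrist force passes 120 N, or if a joint passes its speed limit or range.

## Working session

There is one attempt and no reset: what is moved stays moved. The work goes in short steps, Python scripts to look and compute and a tool call to move; the robot and the scene stay as the last step left them, time stands still between calls to the robot, and variables do not carry over. Pictures are saved under pics/ and viewed, at most 10 in all, crops included, and the job is handed in when it is done.

Besides the shell and the picture viewer there is one more tool, called after "Call:" as name(argument=value, ...) on one line, values as JSON. play_rows: Moves the arm, as the interface text tells. Its arguments: {"type":"object","properties":{"commands":{"type":"array"},"force":{"type":"number"}},"required":["commands"]}

```bash
mkdir -p pics; cat > h.py <<'E'
import numpy as np, cv2
from workcell import bot
def cam(n):
    p=bot.camera_params(n); f=192/np.tan(np.radians(p['fov_y'])/2)
    K=np.array([[f,0,p['cx']],[0,f,p['cy']],[0,0,1]]); R=cv2.Rodrigues(np.array(p['rvec'],float))[0]
    return K,R,np.array(p['tvec'],float)
def onplane(n,px,z):
    K,R,t=cam(n); c=-R.T@t
    d=np.c_[np.array(px,float),np.ones(len(px))]@np.linalg.inv(K).T@R
    return c+d*((z-c[2])/d[:,2])[:,None]
def proj(n,P):
    K,R,t=cam(n); return cv2.projectPoints(np.array(P,float),cv2.Rodrigues(R)[0],t,K,None)[0][:,0]
E
python3 - <<'E'
from h import *
for n in('top','scene'):
    im=bot.read_camera(n); cv2.imwrite(f'pics/{n}0.png',im)
    K,R,t=cam(n); print(n,(-R.T@t).round(3),K[0,0].round(1))
s=bot.read_state(); print({k:np.round(v,3).tolist() for k,v in s.items()})
E
```

```text
top [ 0.368 -0.057  1.31 ] 383.5
scene [ 1.081 -0.181  1.066] 348.4
{'time': 0.1, 'q': [-1.212, 0.265, 1.605, 0.0, 1.274, -0.037], 'joint_vel': [0.0, -0.001, -0.004, -0.001, 0.002, 0.0], 'joint_torque': [0.001, -51.671, -36.859, 0.0, 0.006, -0.0], 'tool_pos': [0.26, -0.622, 0.255], 'tcp_rot': [-3.078, -0.617, 0.0], 'wrist_force': [-0.322, 0.484, -0.86], 'torque': [-0.023, -0.015, -0.013], 'grip_force': 0.0, 'width': 0.994}
```

View pics/top0.png

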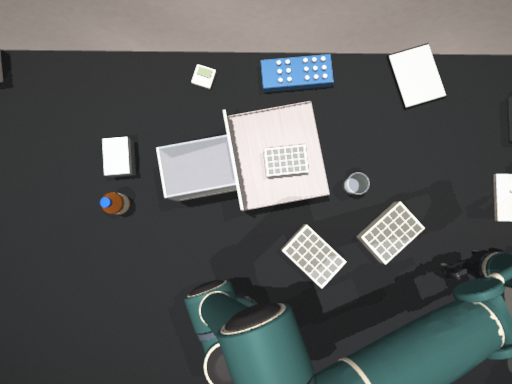

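View pics/scene0.png

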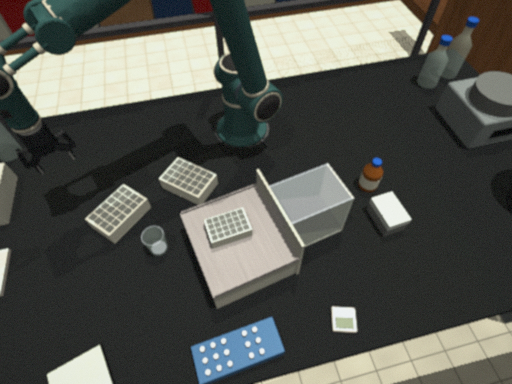

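The top view shows three block-like things: one on the shelf at (287,160), and larger ones on the bench at (314,256) and (391,232). I choose the smallest, at (287,160). The shelf spans roughly (228,112)-(328,197). The panel is at about x=232, the beaker at (357,183), the bottle at (115,203) and the tip box at (117,156).

```bash
python3 - <<'E'
from h import *
im=cv2.imread('pics/top0.png'); c=im[90:220,215:375]
cv2.imwrite('pics/c1.png',cv2.resize(c,None,fx=5,fy=4.5 if 0 else 4.6,interpolation=cv2.INTER_CUBIC)[:600])
hsv=cv2.cvtColor(im,cv2.COLOR_BGR2HSV)
for p in [(287,160),(270,157),(260,130),(300,185),(310,140),(284,150)]: print(p,hsv[p[1],p[0]],im[p[1],p[0]])
E
```

```text
(287, 160) [ 60   1 236] [235 236 235]
(270, 157) [ 27  13 203] [193 202 203]
(260, 130) [  6  11 242] [232 234 242]
(300, 185) [  4   8 246] [238 239 246]
(310, 140) [  7   9 245] [236 238 245]
(284, 150) [105   2 242] [242 241 240]
```

View pics/c1.png

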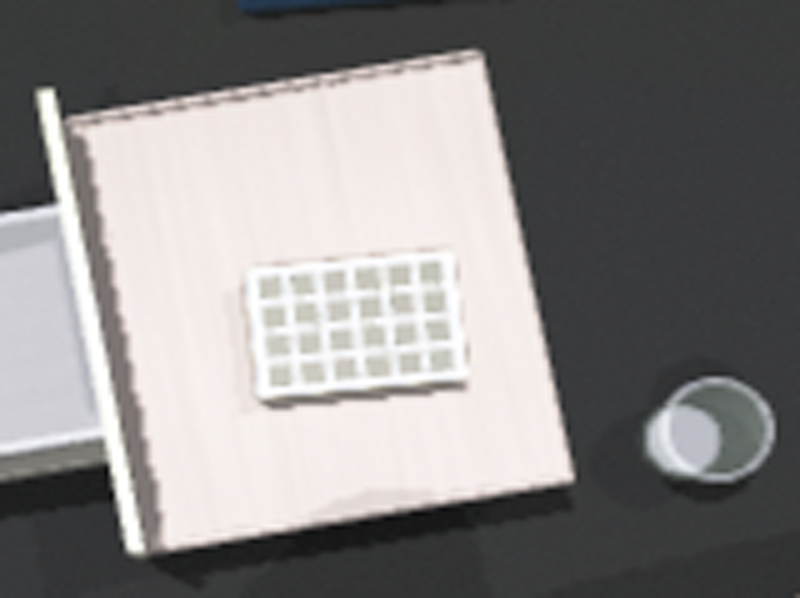

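The crop confirms the 4x6-well block on the shelf. Its top corners are at crop (248,268), (455,250), (467,383) and (260,397). The panel's top outer edge runs from (55,90) to (148,552), and the shelf's outer end from (482,52) to (575,487).

```bash
cat >> h.py <<'E'
def crop2px(a): return np.array(a,float)/[5,4.6]+[215-.4,90-.4]
E
python3 - <<'E'
from h import *
b=onplane('top',crop2px([(248,268),(455,250),(467,383),(260,397)]),.161)
p=onplane('top',crop2px([(55,90),(148,552)]),.2)
s=onplane('top',crop2px([(482,52),(575,487)]),.128)
bk=onplane('top',[(357,178)],.09)
N=np.linalg.norm
print('block',b.round(3).tolist(),b.mean(0).round(4),'sides',[N(b[i]-b[i-1]).round(3) for i in range(4)])
print('panel',p.round(4).tolist(),N(p[1]-p[0]));print('shelf',s.round(4).tolist(),N(s[1]-s[0]));print('dist',N(p.mean(0)[:2]-s.mean(0)[:2]),'beaker',bk)
def ang(v): return np.arctan2(v[1],v[0])
d=p[1]-p[0]; d2=s[1]-s[0]; print('panel/shelf edge ang',ang(d),ang(d2), 'block',ang(b[0]-b[1]),ang(b[3]-b[2]),ang(b[3]-b[0]))
a=ang(p.mean(0)-s.mean(0)); print('axis ang',a)
E
```

```text
block [[0.582, -0.089, 0.161], [0.596, -0.215, 0.161], [0.508, -0.222, 0.161], [0.497, -0.097, 0.161]] [ 0.5457 -0.1559  0.161 ] sides [np.float64(0.086), np.float64(0.126), np.float64(0.088), np.float64(0.125)]
panel [[0.6893, 0.0263, 0.2], [0.3942, -0.0319, 0.2]] 0.3007963704971402
shelf [[0.7393, -0.2363, 0.128], [0.4421, -0.2933, 0.128]] 0.30263677841992104
dist 0.26652165878635403 beaker [[ 0.50126075 -0.38878731  0.09      ]]
panel/shelf edge ang -2.946881727593798 -2.9519720302355004 block 1.6759141412007597 1.6544107826048695 -3.049444701791796
axis ang 1.755446818150956
```

```bash
cat >> h.py <<'E'
from scipy.spatial.transform import Rotation as Ro
O=np.array([.541,-.0015]); A=1.762; U=np.array([np.cos(A),np.sin(A)]); V=np.array([-U[1],U[0]])
def goal(sx,sy,z,toolyaw):  # toolyaw: direction of tool y rel. to station x (rad)
    s=bot.read_state(); R=Ro.from_rotvec(s['tcp_rot']); a=A+toolyaw
    y=np.array([np.cos(a),np.sin(a),0]); zz=np.array([0,0,-1.]); T=Ro.from_matrix(np.c_[np.cross(y,zz),y,zz])
    p=np.r_[O+sx*U+sy*V,z]; d=R.inv().apply(p-s['tool_pos'])
    print('world',p.round(3),'row',(d/.6).round(4),((R.inv()*T).as_rotvec()/np.pi).round(4))
def st():
    s=bot.read_state(); w=np.array(s['tool_pos'])[:2]-O; F=np.array(s['wrist_force'])
    print('t',s['time'],'station',(w@U).round(4),(w@V).round(4),'z',s['tool_pos'][2],'F',(F[:2]@U).round(2),(F[:2]@V).round(2),F[2],'w',s['width'])
E
python3 -c "
from h import *
goal(-.1525,.110,.255,np.pi)
goal(-.1525,.110,.160,np.pi)
st()"
```

```text
world [ 0.462 -0.172  0.255] row [ 0.5998 -0.5624  0.0013] [-0.0006  0.      0.0651]
world [ 0.462 -0.172  0.16 ] row [ 0.5998 -0.5621  0.1597] [-0.0006  0.      0.0651]
t 0.1 station -0.556 0.3938 z 0.2550816061185364 F 0.54 0.22 -0.8600364156859989 w 0.9942992453097587
```

Call:
play_rows(commands=[[[0.6, -0.562, 0, 0, 0, 0.065, -0.4], [0.6, -0.562, 0, 0, 0, 0.065, -0.4], [0.6, -0.562, 0, 0, 0, 0.065, -0.4], [0.6, -0.562, 0, 0, 0, 0.065, -0.4], [0.6, -0.562, 0, 0, 0, 0.065, -0.4], [0.6, -0.562, 0, 0, 0, 0.065, -0.4], [0.6, -0.562, 0, 0, 0, 0.065, -0.4], [0.6, -0.562, 0, 0, 0, 0.065, -0.4]]])

```text
time: 0.9
tool_pos: [0.4243, -0.2559, 0.256]
tcp_rot: [-3.127, -0.3, 0.0]
wrist_force: [0.4, -0.4, 0.2]
width: 0.7
grip_force: 0.0
```

```bash
python3 -c "
from h import *
goal(-.1525,.110,.255,np.pi)
st()"
```

```text
world [ 0.462 -0.172  0.255] row [ 0.0882 -0.1252  0.0017] [-0.0001  0.     -0.    ]
t 0.9 station -0.2276 0.1629 z 0.2559827967241765 F -0.45 -0.28 0.17496800954046796 w 0.7002988850241116
```

Call:
play_rows(commands=[[[0.088, -0.125, 0, 0, 0, 0, -0.4], [0.088, -0.125, 0, 0, 0, 0, -0.4], [0.088, -0.125, 0, 0, 0, 0, -0.4], [0.088, -0.125, 0, 0, 0, 0, -0.4], [0.088, -0.125, 0, 0, 0, 0, -0.4]]])

```text
time: 1.4
tool_pos: [0.4613, -0.175, 0.256]
tcp_rot: [3.127, 0.3, -0.001]
wrist_force: [-0.2, -0.1, 0.1]
width: 0.699
grip_force: 0.0
```

```bash
python3 -c "
from h import *
goal(-.1525,.110,.160,np.pi)
st()
cv2.imwrite('pics/w1.png',bot.read_camera('wrist'))"
```

```text
world [ 0.462 -0.172  0.16 ] row [ 0.0022 -0.0044  0.16  ] [ 0.0001  0.0003 -0.    ]
t 1.4 station -0.1551 0.1112 z 0.2559865634750411 F -0.01 0.22 0.08242102052624009 w 0.6986780629356718
```

View pics/w1.png

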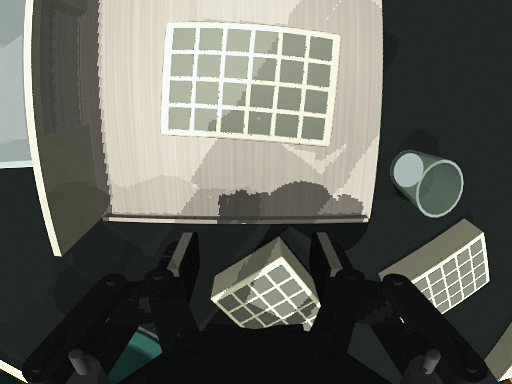

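The wrist view shows the block at (250,85), its long side nearly along the picture's x. The near lip is at y≈217 and the fingertips are at (188,240) and (320,240). I'll check the ray geometry of the lip, the block and the camera height.

```bash
cat >> h.py <<'E'
def wplane(px,z):
    p=bot.camera_params('wrist'); f=192/np.tan(np.radians(p['fov_y'])/2); R=cv2.Rodrigues(np.array(p['rvec'],float))[0]; c=-R.T@np.array(p['tvec'],float)
    d=np.array(px,float)-[p['cx'],p['cy']]; r=np.linalg.norm(d,axis=1)[:,None]; th=r/f
    d=np.c_[d/r*np.sin(th),np.cos(th)]@R; P=c+d*((z-c[2])/d[:,2])[:,None]
    w=P[:,:2]-O; return np.c_[w@U,w@V],c
E
python3 -c "
from h import *
b,c=wplane([(168,23),(340,36),(328,145),(162,132)],.161); print(b.round(3).tolist(),b.mean(0).round(4)); e=b[1]-b[0]; e2=b[2]-b[3]; print(np.arctan2(-e[1],-e[0]),np.arctan2(-e2[1],-e2[0]))
print('cam',c.round(3),((c[:2]-O)@U,(c[:2]-O)@V))
print('lip corners',wplane([(105,217),(369,221)],.128)[0].round(3).tolist())
print('tips at z.24',wplane([(190,236),(318,236)],.236)[0].round(3).tolist())
st()"
```

```text
[[-0.093, -0.022], [-0.216, -0.011], [-0.209, 0.07], [-0.086, 0.06]] [-0.1512  0.0242]
-0.08302701341390718 -0.08463852631784179
cam [ 0.539 -0.159  0.374] (np.float64(-0.15467703763015858), np.float64(0.032225998387066274))
lip corners [[-0.006, 0.145], [-0.265, 0.148]]
tips at z.24 [[-0.12, 0.105], [-0.188, 0.106]]
t 1.45 station -0.1555 0.1114 z 0.2560433800302493 F 0.92 -0.23 0.6486451128622246 w 0.6992826758310836
```

Call:
play_rows(commands=[[[0.002, -0.004, 0.08, 0, 0, 0, -0.4], [0.002, -0.004, 0.16, 0, 0, 0, -0.4], [0.002, -0.004, 0.16, 0, 0, 0, -0.4], [0.002, -0.004, 0.16, 0, 0, 0, -0.4]]])

```text
time: 1.85
tool_pos: [0.4614, -0.1725, 0.1599]
tcp_rot: [-3.126, -0.297, 0.004]
wrist_force: [0.4, 0.1, -0.6]
width: 0.698
grip_force: 0.0
```

```bash
python3 -c "
from h import *
goal(-.1525,.0535,.160,np.pi)
st()"
```

```text
world [ 0.517 -0.161  0.16 ] row [ 0.0952 -0.0006 -0.0004] [-0.0005  0.0007 -0.0005]
t 1.85 station -0.1528 0.1106 z 0.15992185753759944 F 0.06 -0.41 -0.5786902929609448 w 0.6980881613726696
```

Call:
play_rows(commands=[[[0.03, 0, 0, 0, 0, 0, -0.4], [0.045, 0, 0, 0, 0, 0, -0.4], [0.055, 0, 0, 0, 0, 0, -0.4], [0.065, 0, 0, 0, 0, 0, -0.4], [0.075, 0, 0, 0, 0, 0, -0.4], [0.085, 0, 0, 0, 0, 0, -0.4], [0.092, 0, 0, 0, 0, 0, -0.4], [0.092, 0, 0, 0, 0, 0, -0.4]]])

```text
time: 2.65
tool_pos: [0.5174, -0.1609, 0.1602]
tcp_rot: [-3.127, -0.301, -0.001]
wrist_force: [-0.6, -0.2, -0.3]
width: 0.7
grip_force: 0.0
```

```bash
python3 -c "
from h import *
st()
im=bot.read_camera('wrist');cv2.imwrite('pics/w2.png',im)"
```

```text
t 2.65 station -0.152 0.0535 z 0.16015893035469392 F -0.04 0.63 -0.31042216820933616 w 0.7002704480182765
```

View pics/w2.png

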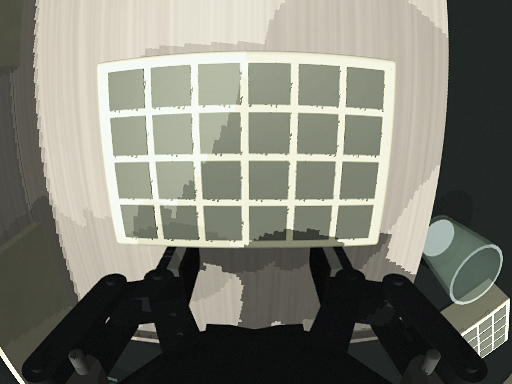

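The block's near side now sits square against both fingers at y≈243. Its top corners are at (98,65), (395,62), (380,243) and (118,243).

```bash
python3 -c "
from h import *
b,c=wplane([(98,65),(395,62),(380,243),(118,243)],.161); print(b.round(4).tolist(),b.mean(0).round(4)); e=b[1]-b[0]; e2=b[2]-b[3]; print(np.arctan2(-e[1],-e[0]),np.arctan2(-e2[1],-e2[0]))
st()"
```

```text
[[-0.0849, -0.0409], [-0.2096, -0.0412], [-0.2115, 0.0418], [-0.0848, 0.0422]] [-0.1477  0.0005]
0.0022698051947134907 0.0027390473390452156
t 2.7 station -0.152 0.0537 z 0.16010665862510468 F -0.1 -0.82 0.3683161457613402 w 0.6960802475727307
```

Call:
play_rows(commands=[[[-0.03, 0, 0, 0, 0, 0, -0.2], [-0.05, 0, 0, 0, 0, 0, -0.2], [-0.05, 0, -0.06, 0, 0, 0, -0.2], [-0.05, 0, -0.14, 0, 0, 0, -0.2], [-0.05, 0, -0.14, 0, 0, 0, -0.2], [-0.05, 0, -0.14, 0, 0, 0, -0.2]]])

```text
time: 3.3
tool_pos: [0.4881, -0.1673, 0.2462]
tcp_rot: [3.125, 0.3, 0.006]
wrist_force: [0.2, -0.9, -0.9]
width: 0.602
grip_force: 0.0
```

```bash
python3 -c "
from h import *
goal(-.245,.0,.245,-np.pi/2)
st()"
```

```text
world [ 0.588 -0.242  0.245] row [0.1391 0.1537 0.003 ] [ 1.5e-03 -4.0e-04 -5.0e-01]
t 3.3 station -0.1528 0.0835 z 0.24624365371638376 F -0.97 -0.05 -0.8565976258892836 w 0.6021041195986802
```

Call:
play_rows(commands=[[[0.139, 0.154, 0, 0, 0, -0.5, -0.2], [0.139, 0.154, 0, 0, 0, -0.5, -0.2], [0.139, 0.154, 0, 0, 0, -0.5, -0.2], [0.139, 0.154, 0, 0, 0, -0.5, -0.2], [0.139, 0.154, 0, 0, 0, -0.5, -0.2], [0.139, 0.154, 0, 0, 0, -0.5, -0.2], [0.139, 0.154, 0, 0, 0, -0.5, -0.2], [0.139, 0.154, 0, 0, 0, -0.5, -0.2]]])

```text
time: 4.1
tool_pos: [0.5854, -0.2412, 0.2416]
tcp_rot: [-2.402, -2.019, 0.002]
wrist_force: [-0.2, 0.7, -1.3]
width: 0.602
grip_force: 0.0
```

```bash
python3 -c "
from h import *
goal(-.245,.0,.245,-np.pi/2)
st()"
```

```text
world [ 0.588 -0.242  0.245] row [-0.0007  0.0037 -0.0057] [-0.0011 -0.0006 -0.116 ]
t 4.1 station -0.2438 0.0019 z 0.24159047006381043 F 0.69 0.03 -1.2921446250727848 w 0.602205573830229
```

Call:
play_rows(commands=[[[0, 0.002, -0.003, 0, 0, -0.116, -0.2], [0, 0.002, -0.003, 0, 0, -0.116, -0.2], [0, 0.002, -0.003, 0, 0, -0.116, -0.2], [0, 0.002, -0.003, 0, 0, -0.116, -0.2], [0, 0.002, -0.003, 0, 0, -0.116, -0.2]]])

```text
time: 4.6
tool_pos: [0.587, -0.2416, 0.2444]
tcp_rot: [-2.007, -2.414, 0.001]
wrist_force: [-0.6, -0.4, -0.0]
width: 0.598
grip_force: 0.0
```

```bash
python3 -c "
from h import *
goal(-.245,.0,.160,-np.pi/2)
st()"
```

```text
world [ 0.588 -0.242  0.16 ] row [-0.0011  0.001   0.1407] [-0.0007 -0.0005 -0.0025]
t 4.6 station -0.2445 0.0004 z 0.24439349124380977 F -0.31 0.69 -0.012651934249473237 w 0.5982605825335099
```

Call:
play_rows(commands=[[[-0.001, 0.001, 0.07, 0, 0, -0.003, -0.2], [-0.001, 0.001, 0.14, 0, 0, -0.003, -0.2], [-0.001, 0.001, 0.14, 0, 0, -0.003, -0.2], [0.03, 0.001, 0.14, 0, 0, -0.003, -0.2], [0.055, 0.001, 0.14, 0, 0, -0.003, -0.2], [0.075, 0.001, 0.14, 0, 0, -0.003, -0.2], [0.095, 0.001, 0.14, 0, 0, -0.003, -0.2], [0.115, 0.001, 0.14, 0, 0, -0.003, -0.2]]])

```text
time: 5.4
tool_pos: [0.5768, -0.1734, 0.1643]
tcp_rot: [1.992, 2.424, 0.002]
wrist_force: [0.6, -1.6, 1.2]
width: 0.602
grip_force: 1.2
```

Call:
play_rows(commands=[[[0.02, 0, 0, 0, 0, 0, -0.2], [0.035, 0, 0, 0, 0, 0, -0.2], [0.035, 0, 0, 0, 0, 0, -0.2], [0.035, 0, 0, 0, 0, 0, -0.2]]])

```text
time: 5.8
tool_pos: [0.5711, -0.1527, 0.1615]
tcp_rot: [-1.993, -2.426, 0.0]
wrist_force: [0.2, -0.3, -0.1]
width: 0.599
grip_force: 0.0
```

```bash
python3 -c "
from h import *
st(); goal(-.1,0,.16,-np.pi/2)
im=bot.read_camera('wrist');cv2.imwrite('pics/w3.png',im)"
```

```text
t 5.8 station -0.1541 -0.0008 z 0.1615202514381305 F -0.3 -0.13 -0.08814578890270264 w 0.5987631355563132
world [ 0.56 -0.1   0.16] row [ 0.0903 -0.001   0.0026] [-0.0004 -0.0003  0.0013]
```

View pics/w3.png

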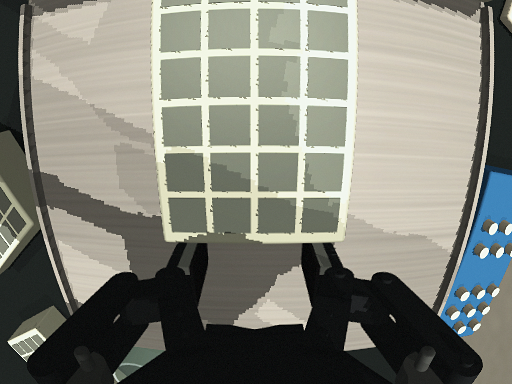

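The block is centred: its rear corners are at (166,240) and (345,240), and the lips are symmetric at x≈30 and 487. I'll push on through the flap.

Call:
play_rows(commands=[[[0.02, -0.001, -0.005, 0, 0, 0.001, -0.2], [0.04, -0.001, -0.005, 0, 0, 0.001, -0.2], [0.06, -0.001, -0.005, 0, 0, 0.001, -0.2], [0.08, -0.001, -0.005, 0, 0, 0.001, -0.2], [0.1, -0.001, -0.005, 0, 0, 0.001, -0.2], [0.115, -0.001, -0.005, 0, 0, 0.001, -0.2], [0.13, -0.001, -0.005, 0, 0, 0.001, -0.2], [0.13, -0.001, -0.005, 0, 0, 0.001, -0.2]]])

```text
time: 6.65
tool_pos: [0.5555, -0.0754, 0.165]
tcp_rot: [-1.997, -2.424, -0.001]
wrist_force: [-0.6, 0.1, -0.3]
width: 0.597
grip_force: 0.0
```

```bash
python3 -c "
from h import *
st(); goal(-.03,0,.165,-np.pi/2)
im=bot.read_camera('scene');cv2.imwrite('pics/s3.png',cv2.resize(im[130:330,130:400],None,fx=2.9,fy=2.9))"
```

```text
t 6.65 station -0.0753 -0.0002 z 0.16500299237555735 F 0.2 0.53 -0.27957062266410815 w 0.5974214086239658
world [ 0.547 -0.031  0.165] row [ 0.0755 -0.0003  0.0001] [-0.0001 -0.0004  0.0004]
```

View pics/s3.png

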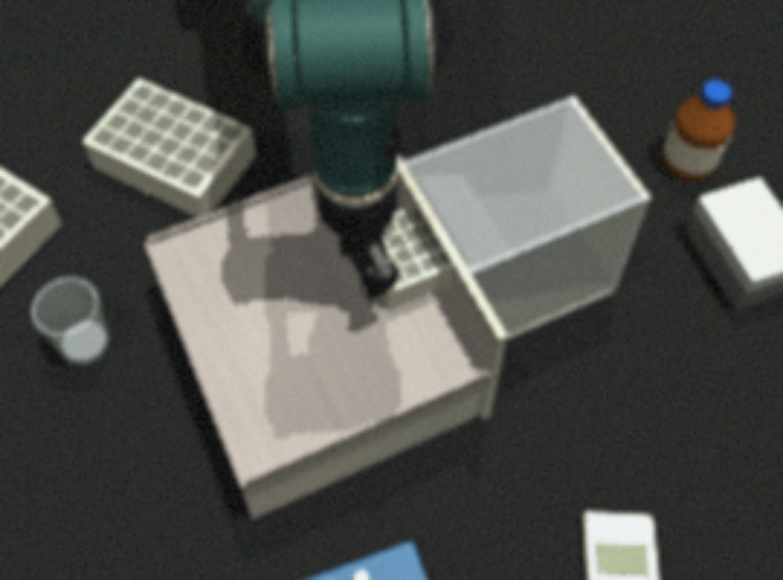

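The block is partway through the opening at about (415,255) in the crop, aligned, with the bystanders untouched. I'll finish the push.

Call:
play_rows(commands=[[[0.015, 0, 0, 0, 0, 0, -0.2], [0.03, 0, 0, 0, 0, 0, -0.2], [0.045, 0, 0, 0, 0, 0, -0.2], [0.06, 0, 0, 0, 0, 0, -0.2], [0.075, 0, 0, 0, 0, 0, -0.2], [0.075, 0, 0, 0, 0, 0, -0.2], [0.075, 0, 0, 0, 0, 0, -0.2], [0.075, 0, 0, 0, 0, 0, -0.2]]])

```text
time: 7.5
tool_pos: [0.5474, -0.0328, 0.165]
tcp_rot: [-1.999, -2.424, 0.0]
wrist_force: [-0.5, 0.6, -0.2]
width: 0.602
grip_force: 0.0
```

```bash
python3 -c "
from h import *
st()
im=bot.read_camera('scene');cv2.imwrite('pics/s4.png',cv2.resize(im[130:330,130:400],None,fx=2.9,fy=2.9))"
```

```text
t 7.5 station -0.032 -0.0004 z 0.16504896840327657 F 0.73 0.4 -0.2485521069911387 w 0.601549539304686
```

View pics/s4.png

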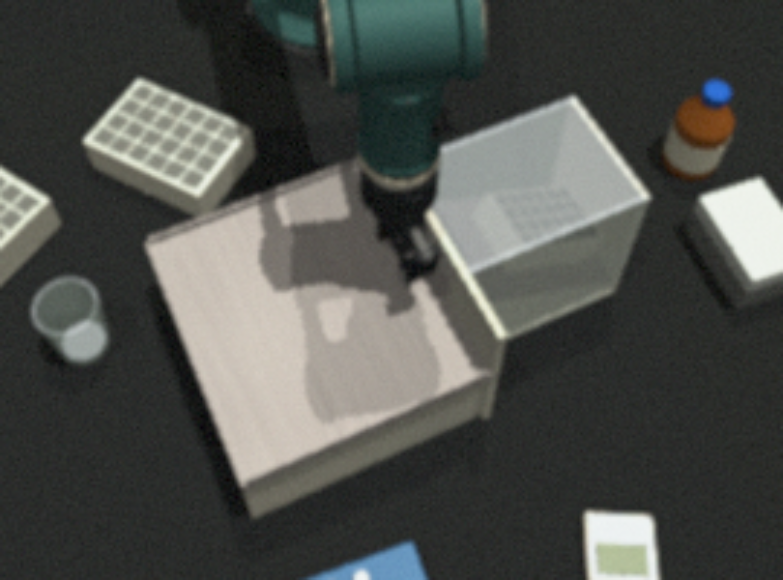

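The block is inside the chute at crop (540,215), wells up. I'll back off and check that it rests at the stop and the flap is shut.

Call:
play_rows(commands=[[[-0.07, 0, 0, 0, 0, 0, -0.2], [-0.15, 0, 0, 0, 0, 0, -0.2], [-0.2, 0, -0.05, 0, 0, 0, -0.2], [-0.25, 0, -0.15, 0, 0, 0, -0.2], [-0.3, 0, -0.2, 0, 0, 0, -0.2], [-0.3, 0, -0.2, 0, 0, 0, -0.2], [-0.3, 0, -0.2, 0, 0, 0, -0.2], [-0.3, 0, -0.2, 0, 0, 0, -0.2]]])

```text
time: 8.35
tool_pos: [0.5808, -0.209, 0.2835]
tcp_rot: [-1.998, -2.421, 0.001]
wrist_force: [-0.8, -0.3, -0.2]
width: 0.601
grip_force: 0.0
```

```bash
python3 -c "
from h import *
st()
a=bot.read_camera('scene')[140:280,240:370]; b=bot.read_camera('top')[120:220,145:260]; w=bot.read_camera('wrist')
r=lambda i,s:cv2.resize(i,s,interpolation=cv2.INTER_CUBIC)
cv2.imwrite('pics/f5.png',np.vstack([np.hstack([r(a,(400,420)),r(b,(400,420))]),np.hstack([r(w[:200],(500,180)),np.zeros((180,300,3),np.uint8)])]))
def P(x,y,z): return np.r_[O+x*U+y*V,z]
c,s=np.cos(np.radians(25)),np.sin(np.radians(25))
T=[P(.135+c*l+s*.041,y,.065-s*l+c*.041) for l in(-.0635,.0635) for y in(-.0425,.0425)]
print('scene exp in crop',((proj('scene',T)-[240,140])*[400/130,3]).round().tolist())
print('top exp in crop',((proj('top',T)-[145,120])*[400/115,4.2]+[400,0]).round().tolist())"
```

```text
t 8.35 station -0.2113 0.0003 z 0.28348026521354114 F -0.12 0.89 -0.2450171826414495 w 0.6005424236918542
scene exp in crop [[211.0, 229.0], [171.0, 169.0], [299.0, 216.0], [258.0, 160.0]]
top exp in crop [[602.0, 146.0], [618.0, 259.0], [488.0, 184.0], [503.0, 292.0]]
```

View pics/f5.png

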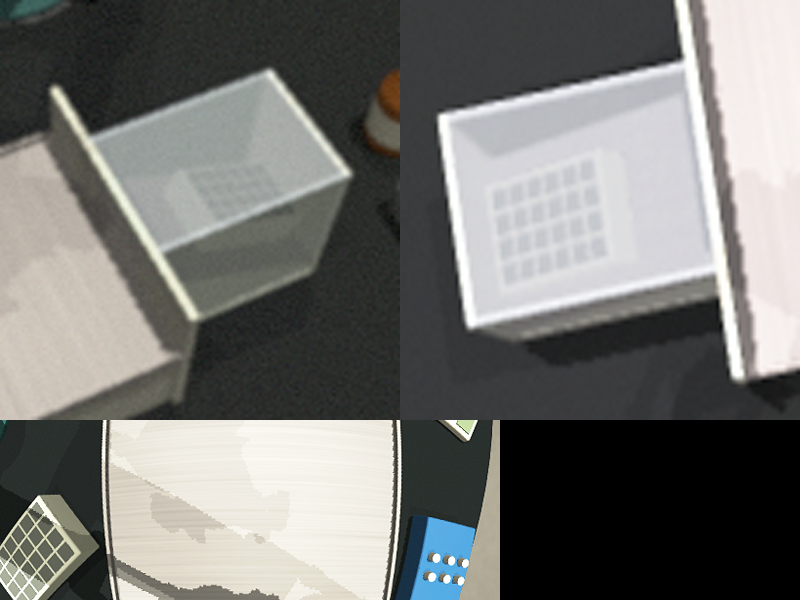

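The block's top corners in the top view match those expected at the stop: (488,184), (602,148), (612,260) and (503,290). It is upright, the shelf is clear, and no open flap plate is visible above the chute.

```bash
python3 -c "
from h import *
print(bot.finish_job())"
```

```text
the job is handed in; nothing more can be done
None
```

The job is handed in: the block slid through the flap and lies right way up at the chute stop, the bystanders were not touched, and nothing is left holding the flap open, though its shut position was judged from the pictures, not measured.

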